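# Shift the rack shaker into third gear

### The arm

A 6-joint arm with a two-finger parallel gripper is mounted at the origin on the work surface. World frame = base frame: x ahead of the robot, y to its left, z up, the work surface at z = 0. Lengths are in m, angles in rad, forces in N, time in s.
With the tool pointing down it reaches from about 0.35 to 0.85 m from the base axis. Payload 8.1 kg.
Tool frame: the origin (TCP) lies midway between the tips of the shut fingers; the grasp point (between the pads) lies 19 mm behind it; z points along the fingers, y is the direction in which the jaws open and shut (so a half turn about z gives the same grasp; the last joint's range is limited). The gripper opens to 85 mm and grips with 20 to 120 N. Pads are 22 mm wide; open, the fingers measure 114 mm over their backs; the gripper's body (76 mm by 85 mm) begins 54 mm behind the grasp point. The pads swing forward as they close: fully open they stand 13 mm farther back than shut.
Start: joints at [1.203, 0.13, 1.488, -0, 1.523, -0.085], TCP at [0.167, 0.576, 0.209] pointing down, gripper open.
Joint ranges: [-2.96, 2.96], [-0.89, 2.26], [0.02, 2.5], [-1.34, 4.48], [0, 2.73], [-2.66, 2.66]. Speed limits (rad/s): [2.39, 2.39, 2.79, 3.14, 3.14, 3.14].

### API

Orientations are given as [roll, pitch, yaw] about the fixed x, y, z axes, in that order (R = Rz(yaw) Ry(pitch) Rx(roll)).
In Python, from station import sense, camera, get_calibration, sign_off gives the robot as it stands.
- The arm moves only by the tool arm_command, never from a script. Its argument "steps" is a list of rows, each an object with "translation": the shift along the tool's x, y, z as a fraction of full scale, a list of three; "twist": the turn, a rotation vector about the tool's x, y, z as a fraction of full scale, a list of three; "gripper": the finger opening in mm, from 0 to 85.4. In form: [{"translation": [tx, ty, tz], "twist": [wx, wy, wz], "gripper": gripper}, ...]. A call has 1 to 5 rows; each row is the pose to reach, as a shift and turn from the pose measured when the call began, along the tool's axes at that moment, turning the shorter way round; what a row does not reach only later rows make up. Full scale, the value 1, is 0.5 m for a shift and 180 degrees for a turn. A row lasts 1/8 s, in which the tool goes at most 62.5 mm and 10.7 degrees, less where a joint would pass 70% of its speed; a pose out of reach is approached as far as the arm can. A call with a number of a shift or a turn outside -1 to 1 is refused whole. A call with a gripper value outside its range is refused whole. The fingers move at their own pace and stop on an object; "squeeze" is the grip in N (left out, the last holds). Time passes only in rows, so rows that repeat a pose let the fingers close. It gives the time, the measured TCP pose, the force and the opening at its end, in the units of the state.
- sense(): the state, without advancing time (a new reading comes with each control period).
- camera(name): name is "scene" or "top" or "wrist"; returns the picture (480x640x3 uint8, red, green, blue); there is no depth.
- get_calibration(name): a dict with "intrinsics" (3x3 intrinsics, pixels), "distortion" ([k1, k2, p1, p2, k3] as OpenCV has them; the pictures are not rectified), "R" (3x3) and "t" (3): a world point X has camera coordinates R X + t; the wrist camera has in their place "mount" (4x4, takes a point from camera to tool coordinates, whose origin is the TCP and whose axes are the flange's). Camera axes: x right, y down, z forward; pixel columns grow to the right and rows downward; lengths in m; the calibration is good to about 2 mm. A picture is of the moment at which its call begins: read the wrist's pose just before it. get_calibration takes no time and is no camera call.
- sign_off(): hands the job in, once; it reports no verdict.
The state is a dict: "time": time; "qpos": joint angles; "joint_vel": joint speeds; "effort": joint torques, N m; "ee_pos": TCP position; "eef_rot": TCP orientation; "force": force on the tool from outside, world axes, zero at the start; "torque": the same for the moment, N m; "grip_width": finger opening in m.
Only numpy, scipy, OpenCV 4.12 (cv2) and the standard library are available. Lean on these libraries where they do the work, as an engineer would, in place of code of your own. Each camera call takes 0.05 s, during which the arm holds its last target.

### The job

The tube shaker is loaded and its gearstick has been left in the left-hand leg of its H-shaped gate. Push the knob with your fingertips, without gripping it or forcing it, through neutral, across to the right-hand leg, then forward (away from you) into the third slot, marked by three dots, until it is fully home, and let go. Leave the loose tube rack, the capped vial and the marker pen alone.

Things in the scene. Friction and masses are not known exactly. Their poses are not given: they have to be found in the camera images.
- shaker: White bench shaker for tube racks, fixed. Origin on the bench under the middle of its gear gate; x points forward (away from the robot at yaw 0), y left, z up. Gear housing 160 (x) by 150 (y) mm, 110 mm tall. The fixed platform with clamped racks of red-capped tubes lies on the left: y = 100 to 480 mm, x = -115 to 205 mm, tops 175 mm high.
- gate (a point): Middle of the H on the aluminium gate plate's top, 110 mm above the shaker's origin, same axes. The legs run along x from -34.5 to 34.5 mm, centred at y = 20.5 (left) and y = -20.5 (right), 14 mm wide; neutral, the cross passage at x = 0, is 16 mm wide. Black dots beyond the slots' ends number them: 1 far left, 2 near left, 3 far right, 4 near right.
- shift_fore (a joint): Fore-aft angle of the gearstick, rad: 0 = neutral, 0.32 = fully home in a far (forward) slot, -0.32 = fully home in a near slot. The stick pivots at the shaker's x = 0, y = 0, z = 30 mm and stays where it is left; 2 to 3 N at the knob moves it.
- shift_side (a joint): Sideways angle of the stick, rad: -0.25 = left leg, 0.25 = right leg (to the shaker's -y). It changes only in neutral (shift_fore within 0.035 of 0); the gate bars block it elsewhere. Knob centre in the shaker's frame: x = 145 cos(side) sin(fore), y = -145 sin(side), z = 30 + 145 cos(side) cos(fore) mm.
- knob (a point): Centre of the gearstick's black ball knob, 40 mm across with a red disc on top, on a 10 mm steel rod 145 mm above the pivot; about 175 mm above the bench in neutral, 163 mm in a corner.
- rack: Loose blue tube rack with nine red-capped tubes, 113 by 54 mm, 87 mm tall, on the bench to the right of the gear housing; origin at the centre of its underside. Leave alone.
- vial: Loose red-capped upright sample vial, 35 mm across, 90 mm tall, near the front right corner of the gear housing; origin at the centre of its underside. Leave alone.
- marker: Loose black and blue marker pen lying on the bench in front of the gear housing, 125 by 12 mm, 14 mm tall; origin at the centre of its underside. Leave alone.

How it is judged:
By the outcome, as a careful person would: the job done as asked, in the order asked, and still so for the second after the job is handed in, with the robot touching nothing.
It also fails if it takes over 58 s, if anything falls off the work surface, if the arm or the gripper's body presses on something with over 40 N, if the wrist force passes 120 N, or if a joint passes its speed limit or range.

## Working session

There is one attempt and no reset: what is moved stays moved. The work goes in short steps, Python scripts to look and compute and a tool call to move; the robot and the scene stay as the last step left them, time stands still between calls to the robot, and variables do not carry over. Pictures are saved under pics/ and viewed, and the job is handed in when it is done.

Besides the shell and the picture viewer there is one more tool, called as name([rows], argument=value, ...), one row to a line, values as JSON. arm_command: Moves the arm, as the interface text tells. Its arguments: {"type":"object","properties":{"steps":{"type":"array","items":{"type":"object","properties":{"translation":{"type":"array","items":{"type":"number","minimum":-1,"maximum":1}},"twist":{"type":"array","items":{"type":"number","minimum":-1,"maximum":1}},"gripper":{"type":"number"}}}},"squeeze":{"type":"number"}},"required":["steps"]}

```bash
mkdir -p pics; python3 - <<'E'
from station import *
import cv2
print(sense())
for n in("scene","top","wrist"):
    c=get_calibration(n);print(n,c)
    cv2.imwrite(f"pics/{n}0.png",camera(n)[:,:,::-1])
E
```

```text
{'time': 0.0, 'qpos': array([ 1.20259643e+00,  1.31130797e-01,  1.48931011e+00,  3.84255585e-05,
        1.52303990e+00, -8.54210758e-02]), 'joint_vel': array([ 0.00077184,  0.00041888, -0.00086169, -0.00081464, -0.00020986,
       -0.00013632]), 'effort': array([-1.56065755e-03, -5.69420886e+01, -5.00536501e+01, -2.17478901e-04,
        1.52846082e-02,  2.68483979e-05]), 'ee_pos': array([0.16716904, 0.57560058, 0.20794571]), 'eef_rot': array([-3.13971467e+00, -1.99329691e-04,  2.85881178e+00]), 'force': array([0.3118    , 0.34384672, 0.05254957]), 'torque': array([0.01384207, 0.02291616, 0.02522534]), 'grip_width': 0.08511696064281683}
scene {'intrinsics': array([[555.48856604,   0.        , 308.29758219],
       [  0.        , 555.48856604, 229.51685631],
       [  0.        ,   0.        ,   1.        ]]), 'distortion': array([-0.00731364,  0.        ,  0.        ,  0.        ,  0.        ]), 'R': array([[ 0.72868007,  0.68470676, -0.01421313],
       [ 0.40717416, -0.44982428, -0.79490083],
       [-0.55066738,  0.57344117, -0.60657289]]), 't': array([-0.2731484 , -0.1725103 ,  1
[... 393 characters left out ...]
16,  0.00813022, -0.99248387]]), 't': array([-0.12507332,  0.52660283,  0.78803617])}
wrist {'intrinsics': array([[407.90071246,   0.        , 314.89391733],
       [  0.        , 407.90071246, 240.76607692],
       [  0.        ,   0.        ,   1.        ]]), 'distortion': array([-0.05874334,  0.        ,  0.        ,  0.        ,  0.        ]), 'mount': array([[ 2.62815826e-04, -9.57854999e-01, -2.87252037e-01,
         7.38825768e-02],
       [ 9.99999365e-01, -6.30475110e-05,  1.12516533e-03,
        -8.42473838e-04],
       [-1.09585576e-03, -2.87252150e-01,  9.57854374e-01,
        -1.65439024e-01],
       [ 0.00000000e+00,  0.00000000e+00,  0.00000000e+00,
         1.00000000e+00]])}
```

View pics/scene0.png

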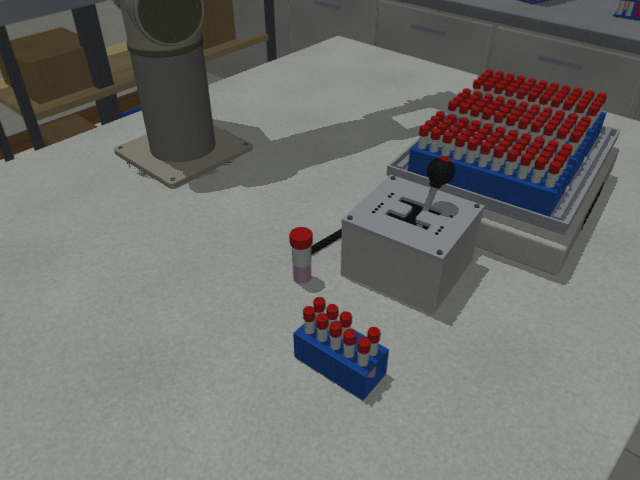

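View pics/top0.png

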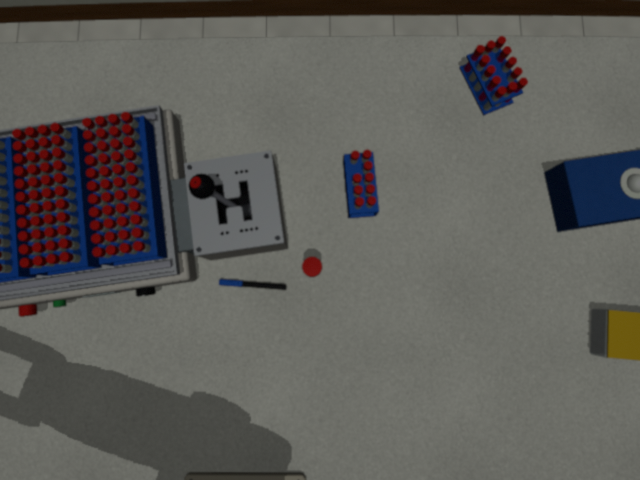

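View pics/wrist0.png

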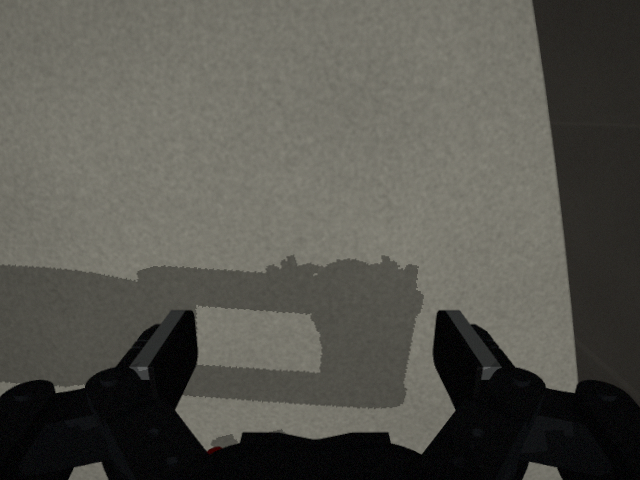

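```bash
python3 - <<'E'
import cv2
a=cv2.imread("pics/top0.png")[135:275,150:310]
cv2.imwrite("pics/top0z.png",cv2.resize(a,None,fx=4.9,fy=4.2,interpolation=cv2.INTER_CUBIC) if 0 else cv2.resize(a,None,fx=4.2,fy=4.2,interpolation=cv2.INTER_CUBIC))
a=cv2.imread("pics/scene0.png")[150:310,320:500]
cv2.imwrite("pics/scene0z.png",cv2.resize(a,None,fx=3.7,fy=3.7,interpolation=cv2.INTER_CUBIC))
E
```

```text
(no output)
```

View pics/top0z.png

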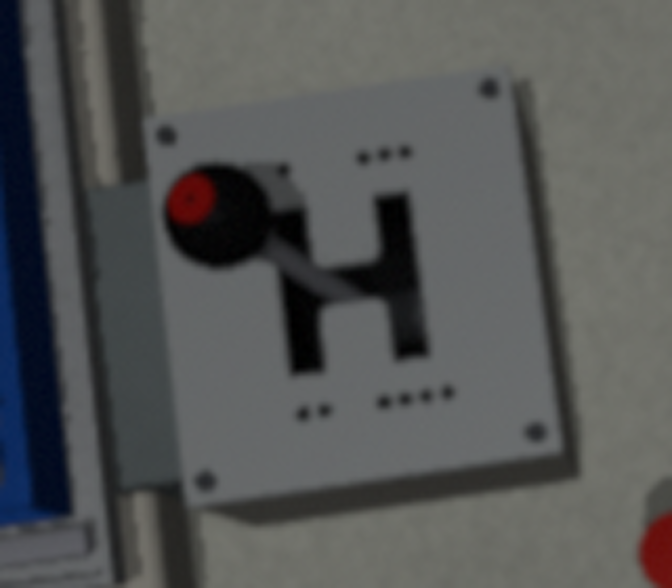

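View pics/scene0z.png

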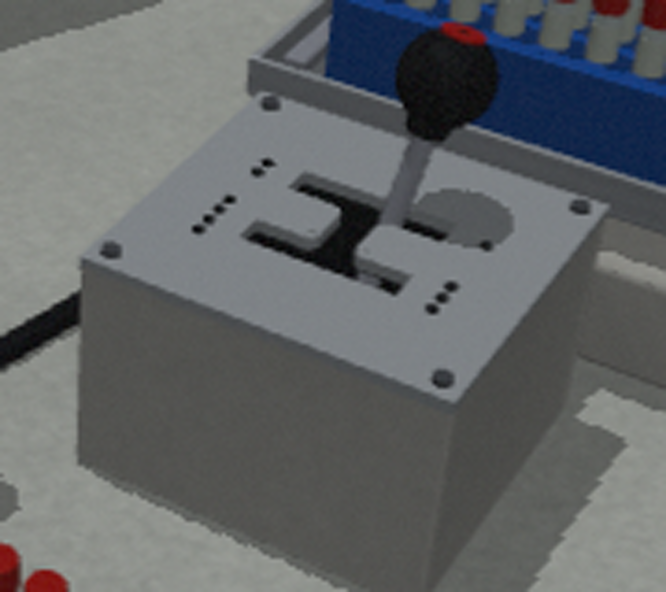

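The top view (4.2x crop) shows the gate bolts at (166,135), (489,88), (536,432), (205,481), and the knob at (218,215), far left. The scene crop (3.7x) shows bolts at (270,103), (580,206), (443,378), (111,250), and the knob at (447,82).

```bash
cat >h.py <<'E'
import numpy as np,cv2
from station import *
def ray(c,p):
    u=cv2.undistortPoints(np.array([[p]],float),c["intrinsics"],c["distortion"])[0,0]
    R=np.array(c["R"]);t=np.array(c["t"])
    return -R.T@t,R.T@np.array([u[0],u[1],1])
def onz(c,p,z):
    o,d=ray(c,p);return o+d*(z-o[2])/d[2]
def tri(c1,p1,c2,p2):
    o1,d1=ray(c1,p1);o2,d2=ray(c2,p2)
    s=np.linalg.lstsq(np.c_[d1,-d2],o2-o1,rcond=None)[0]
    a=o1+d1*s[0];b=o2+d2*s[1];return (a+b)/2,np.linalg.norm(a-b)
E
python3 - <<'E'
from h import *
T=get_calibration("top");S=get_calibration("scene")
tp=lambda u,v:(150+(u+.5)/4.2-.5,135+(v+.5)/4.2-.5)
sp=lambda u,v:(320+(u+.5)/3.7-.5,150+(v+.5)/3.7-.5)
tb=[(166,135),(489,88),(536,432),(205,481)]  # farleft farright nearright nearleft
sb=[(580,206),(443,378),(111,250),(270,103)]
P=[];Q=[]
for a,b in zip(tb,sb):
    p=onz(T,tp(*a),.11);q=onz(S,sp(*b),.11);m=tri(T,tp(*a),S,sp(*b));print(p,q,m);P.append(p);Q.append(q)
for P in(np.array(P),np.array(Q)):
    c=P.mean(0);f=P[0]+P[1]-P[2]-P[3];l=P[0]+P[3]-P[1]-P[2]
    y1=np.arctan2(f[1],f[0]);y2=np.arctan2(-l[0],l[1]);print(c,y1,y2)
k,e=tri(T,tp(218,215),S,sp(447,82));print("knob",k,e)
yaw=(y1+y2)/2
R=np.array([[np.cos(yaw),-np.sin(yaw)],[np.sin(yaw),np.cos(yaw)]])
print(R.T@(k-c)[:2],"exp",145*np.cos(.25)*np.sin(.32),145*np.sin(.25))
# vial cap, rack
print("vial",onz(T,(312,266),.09))
E
```

```text
[0.64280576 0.08333069 0.11      ] [0.64372281 0.08583034 0.11      ] (array([0.64352771, 0.08391802, 0.11052232]), np.float64(0.002119766527035485))
[ 0.66119194 -0.04746731  0.11      ] [ 0.66251555 -0.0451364   0.11      ] (array([ 0.66205871, -0.04670218,  0.11035205]), np.float64(0.0024169632873590457))
[ 0.5208101  -0.06736452  0.11      ] [ 0.52178035 -0.06534946  0.11      ] (array([ 0.52151068, -0.06665452,  0.11037483]), np.float64(0.002086445019447634))
[0.50203563 0.06343124 0.11      ] [0.50328497 0.06550321 0.11      ] (array([0.50285089, 0.06421357, 0.11012592]), np.float64(0.0022505146344406505))
[0.58171086 0.00798253 0.11      ] 0.14061444776207846 0.1411106783016716
[0.58282592 0.01021192 0.11      ] 0.14319553794228604 0.141467888806803
knob [0.59600613 0.04671896 0.16683076] 0.0018150842322535601
[0.01822552 0.03426824] exp 44.19417996518389 35.87357409190582
vial [ 0.47451805 -0.12454918  0.09      ]
```

```bash
cat >>h.py <<'E'
from scipy.spatial.transform import Rotation as Ro
G=np.array([.5823,.009,0]);YAW=.141;RL=Ro.from_euler('z',YAW)
def go(lx,ly,z):
    s=sense();Rt=Ro.from_euler('xyz',s["eef_rot"]);p=s["ee_pos"]
    tgt=G+RL.apply([lx,ly,0])+[0,0,z]
    Rg=Ro.from_euler('xyz',[np.pi,0,YAW+np.pi/2])
    print("cur local",RL.inv().apply(p-G).round(4),"t",s["time"],"F",s["force"].round(2))
    print("trans",(Rt.inv().apply(tgt-p)/.5).round(4),"twist",((Rt.inv()*Rg).as_rotvec()/np.pi).round(4))
E
python3 -c "
from h import *
go(.068,.036,.29)"
```

```text
cur local [-0.3313  0.6195  0.2081] t 0.15 F [0.6  0.03 0.07]
trans [-1.2078 -0.7355 -0.1628] twist [-4.000e-04  2.000e-04  3.651e-01]
```

arm_command([
  {"translation":[0,0,-0.12],"twist":[0,0,0.05],"gripper":0},
  {"translation":[-0.1,-0.06,-0.2],"twist":[0,0,0.1],"gripper":0},
  {"translation":[-0.2,-0.12,-0.2],"twist":[0,0,0.15],"gripper":0},
  {"translation":[-0.3,-0.18,-0.2],"twist":[0,0,0.2],"gripper":0},
  {"translation":[-0.4,-0.24,-0.2],"twist":[0,0,0.25],"gripper":0},
])

```text
time: 0.78
ee_pos: [0.3269, 0.4032, 0.3083]
eef_rot: [-3.141, 0.001, 2.068]
force: [1.1, -0.3, 0.2]
grip_width: 0.0005
```

```bash
python3 -c "
from h import *
go(.068,.036,.29)"
```

```text
cur local [-0.1975  0.4262  0.3083] t 0.775 F [ 1.08 -0.28  0.18]
trans [-0.9167  0.2252  0.0373] twist [-0.0002  0.0004  0.1135]
```

arm_command([
  {"translation":[-0.1,0.025,0],"twist":[0,0,0.05],"gripper":0},
  {"translation":[-0.2,0.05,0],"twist":[0,0,0.1],"gripper":0},
  {"translation":[-0.3,0.075,0],"twist":[0,0,0.1135],"gripper":0},
  {"translation":[-0.4,0.1,0],"twist":[0,0,0.1135],"gripper":0},
  {"translation":[-0.5,0.125,0],"twist":[0,0,0.1135],"gripper":0},
])

```text
time: 1.4
ee_pos: [0.5019, 0.2119, 0.3082]
eef_rot: [-3.141, 0.001, 1.712]
force: [0.3, 1.2, -1.1]
grip_width: 0.0001
```

arm_command([
  {"translation":[0,0,0],"twist":[0,0,0],"gripper":0},
])

```text
time: 1.52
ee_pos: [0.5035, 0.2091, 0.3074]
eef_rot: [-3.14, 0.002, 1.707]
force: [0.0, 0.3, -0.5]
grip_width: -0.0001
```

```bash
python3 -c "
from h import *
go(.068,.036,.29)"
```

```text
cur local [-0.0499  0.2092  0.3074] t 1.525 F [ 0.02  0.31 -0.5 ]
trans [-0.3452  0.2375  0.0351] twist [-0.0006  0.0007 -0.0014]
```

arm_command([
  {"translation":[-0.08,0.06,0.01],"twist":[0,0,0],"gripper":0},
  {"translation":[-0.16,0.12,0.02],"twist":[0,0,0],"gripper":0},
  {"translation":[-0.25,0.18,0.03],"twist":[0,0,0],"gripper":0},
  {"translation":[-0.345,0.2375,0.035],"twist":[0,0,-0.0014],"gripper":0},
  {"translation":[-0.345,0.2375,0.035],"twist":[-0.0006,0.0007,-0.0014],"gripper":0},
])

```text
time: 2.15
ee_pos: [0.6453, 0.0519, 0.2878]
eef_rot: [-3.139, 0.0, 1.708]
force: [-1.3, 0.5, 1.0]
grip_width: 0.0
```

```bash
python3 -c "
from h import *
go(.068,.036,.155)
for n in('wrist','top'): cv2.imwrite(f'pics/{n}1.png',camera(n)[:,:,::-1])
a=cv2.imread('pics/top1.png')[105:275,130:330];cv2.imwrite('pics/top1.png',cv2.resize(a,None,fx=3,fy=3))"
```

```text
cur local [0.0684 0.0336 0.2878] t 2.15 F [-1.33  0.49  0.97]
trans [0.0048 0.     0.2656] twist [-0.0009  0.     -0.0011]
```

View pics/wrist1.png

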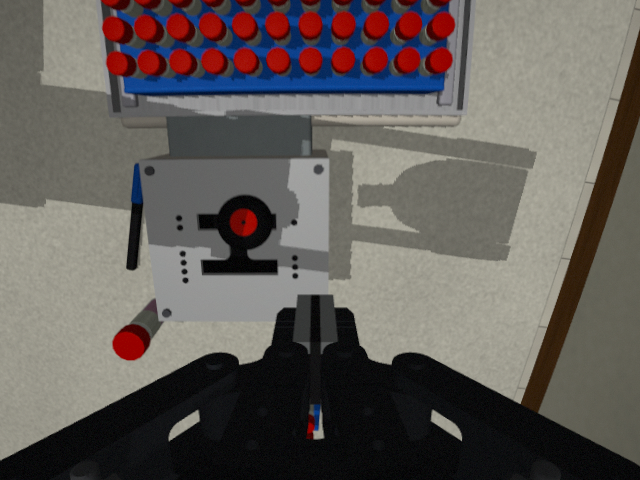

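View pics/top1.png

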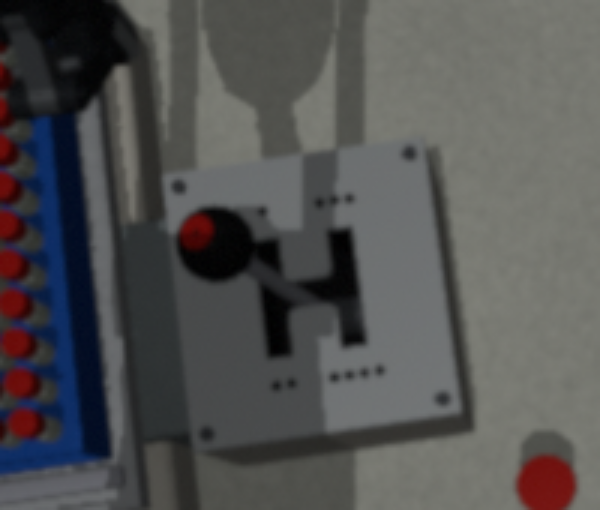

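The wrist view shows the knob at (245,222), in the left leg and slightly forward of neutral, with the shut fingers at (315,300), clear ahead of it. Next I lower the fingers.

arm_command([
  {"translation":[0.0048,0,0.08],"twist":[0,0,0],"gripper":0},
  {"translation":[0.0048,0,0.16],"twist":[0,0,0],"gripper":0},
  {"translation":[0.0048,0,0.23],"twist":[-0.0009,0,-0.001],"gripper":0},
  {"translation":[0.0048,0,0.2656],"twist":[-0.0009,0,-0.001],"gripper":0},
  {"translation":[0.0048,0,0.2656],"twist":[-0.0009,0,-0.001],"gripper":0},
])

```text
time: 2.88
ee_pos: [0.6425, 0.0583, 0.1557]
eef_rot: [-3.141, -0.001, 1.716]
force: [-0.7, -0.1, 1.0]
grip_width: 0.0
```

```bash
python3 -c "
from h import *
go(.045,.036,.155)
for n in('wrist','scene'): cv2.imwrite(f'pics/{n}2.png',camera(n)[:,:,::-1])
a=cv2.imread('pics/scene2.png')[70:310,320:600];cv2.imwrite('pics/scene2.png',cv2.resize(a,None,fx=2.5,fy=2.5))"
```

```text
cur local [0.0666 0.0404 0.1557] t 2.875 F [-0.71 -0.08  0.96]
trans [-0.0086 -0.0432  0.0014] twist [-0.0002 -0.0004  0.0012]
```

View pics/scene2.png

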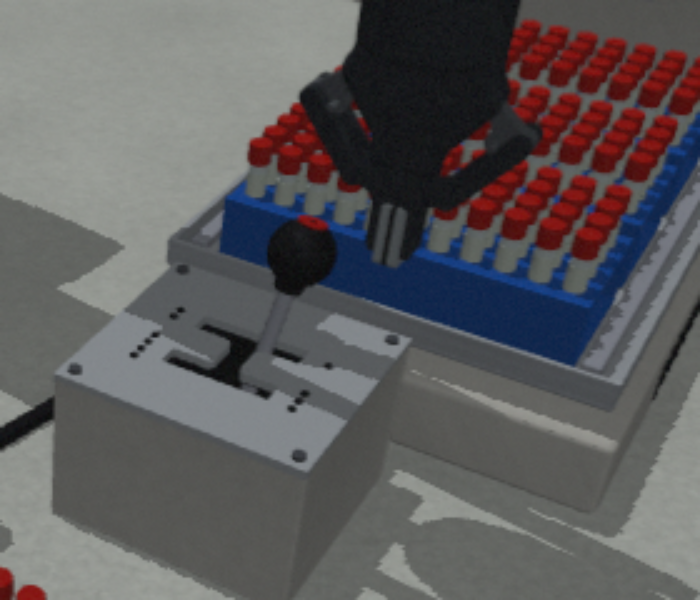

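View pics/wrist2.png

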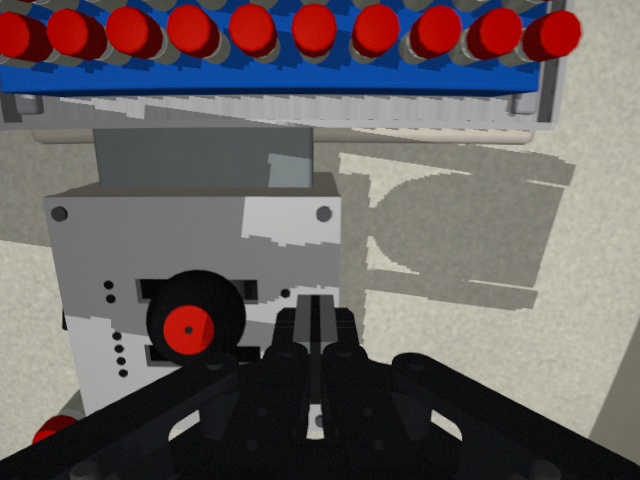

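arm_command([
  {"translation":[-0.008,-0.012,-0.01],"twist":[0,0,0],"gripper":0},
  {"translation":[-0.008,-0.024,-0.01],"twist":[0,0,0],"gripper":0},
  {"translation":[-0.008,-0.033,-0.01],"twist":[0,0,0],"gripper":0},
  {"translation":[-0.008,-0.033,-0.01],"twist":[0,0,0],"gripper":0},
])

```text
time: 3.48
ee_pos: [0.6283, 0.0514, 0.1635]
eef_rot: [3.138, -0.001, 1.715]
force: [-0.3, -1.0, 0.3]
grip_width: 0.0
```

```bash
python3 -c "
from h import *
go(.040,.036,.160)"
```

```text
cur local [0.0515 0.0355 0.1635] t 3.475 F [-0.25 -1.    0.29]
trans [ 0.001  -0.0231  0.007 ] twist [ 0.0012 -0.0002  0.0009]
```

arm_command([
  {"translation":[0.001,-0.006,0.003],"twist":[0,0,0],"gripper":0},
  {"translation":[0.001,-0.012,0.006],"twist":[0,0,0],"gripper":0},
  {"translation":[0.001,-0.018,0.006],"twist":[0.001,0,0.001],"gripper":0},
  {"translation":[0.001,-0.023,0.006],"twist":[0.001,0,0.001],"gripper":0},
  {"translation":[0.001,-0.023,0.006],"twist":[0.001,0,0.001],"gripper":0},
])

```text
time: 4.1
ee_pos: [0.6168, 0.0502, 0.1606]
eef_rot: [3.141, -0.001, 1.712]
force: [0.6, -1.0, 0.5]
grip_width: 0.0
```

```bash
cat >>h.py <<'E'
def knob():
    # red disc centre in top view near gate -> ray at disc height; report local
    T=get_calibration("top");im=camera("top")
    roi=im[135:275,183:310].astype(int)
    m=((roi[...,0]>90)&(roi[...,1]<50)&(roi[...,2]<50)).astype(np.uint8)
    n,l,st,ce=cv2.connectedComponentsWithStats(m)
    for i in range(1,n):
        if st[i,4]>15:
            p=ce[i]+[183,135]
            q=onz(T,p,.188);print("red",p.round(1),st[i,4],"local",RL.inv().apply(q-G).round(4))
    return im
E
python3 -c "
from h import *
go(.034,.036,.160)
cv2.imwrite('pics/w3.png',camera('wrist')[:,:,::-1]);im=knob()
cv2.imwrite('pics/t3.png',cv2.resize(im[105:275,130:330,::-1],None,fx=3,fy=3))"
```

```text
cur local [0.04   0.0359 0.1606] t 4.1 F [ 0.55 -1.    0.51]
trans [ 0.0001 -0.0119  0.0012] twist [ 0.0003 -0.0002 -0.0001]
red [306.5 265.9] 98 local [-0.1306 -0.1095  0.188 ]
```

View pics/t3.png

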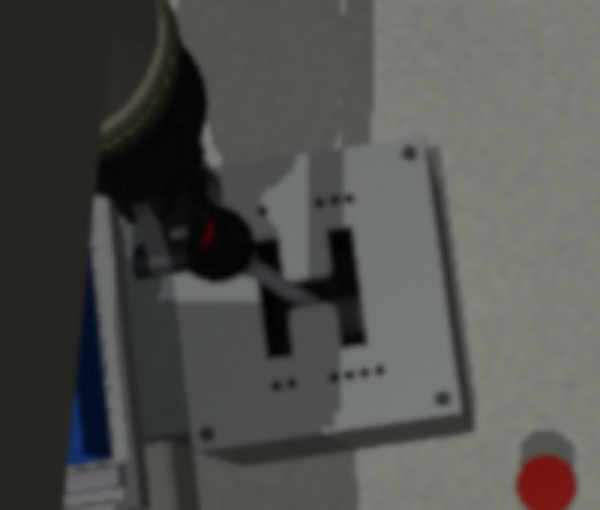

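View pics/w3.png

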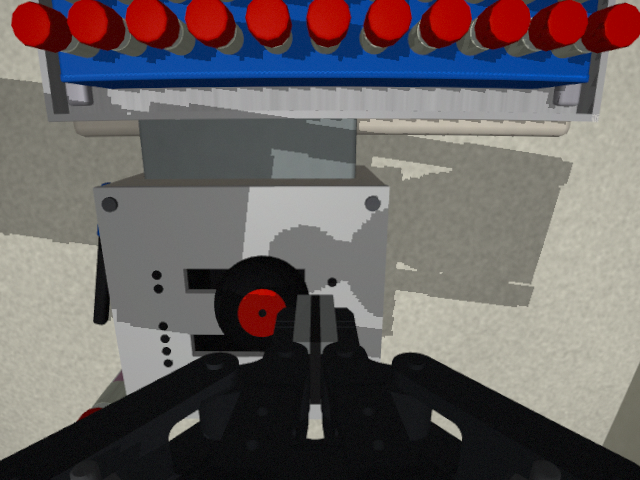

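```bash
cat >>h.py <<'E'
def sk(im):
    S=get_calibration("scene")
    roi=im[130:215,395:470].astype(int)
    m=((roi[...,0]>80)&(roi[...,1]<50)&(roi[...,2]<50)).astype(np.uint8)
    n,l,st,ce=cv2.connectedComponentsWithStats(m)
    for i in range(1,n):
        if st[i,4]>5:
            p=ce[i]+[395,130]
            print("sc red",p.round(1),st[i,4],"local",RL.inv().apply(onz(S,p,.187)-G).round(4))
def shot(name):
    im=camera("scene");sk(im)
    cv2.imwrite(name,cv2.resize(im[90:290,340:540,::-1],None,fx=3,fy=3,interpolation=cv2.INTER_CUBIC))
E
python3 -c "
from h import *
sk(cv2.imread('pics/scene0.png')[:,:,::-1])
shot('pics/s3.png')"
```

```text
sc red [424.2 131. ] 6 local [-0.0406  0.1022  0.187 ]
sc red [444.6 132.9] 108 local [-0.0117  0.1137  0.187 ]
sc red [463.2 135. ] 103 local [0.0148 0.1233 0.187 ]
sc red [444.8 158.6] 41 local [0.0211 0.0412 0.187 ]
sc red [426.6 132.3] 42 local [-0.0356  0.1005  0.187 ]
sc red [434.9 137. ] 25 local [-0.0185  0.0934  0.187 ]
sc red [442.5 157.7] 19 local [0.0173 0.0418 0.187 ]
```

View pics/s3.png

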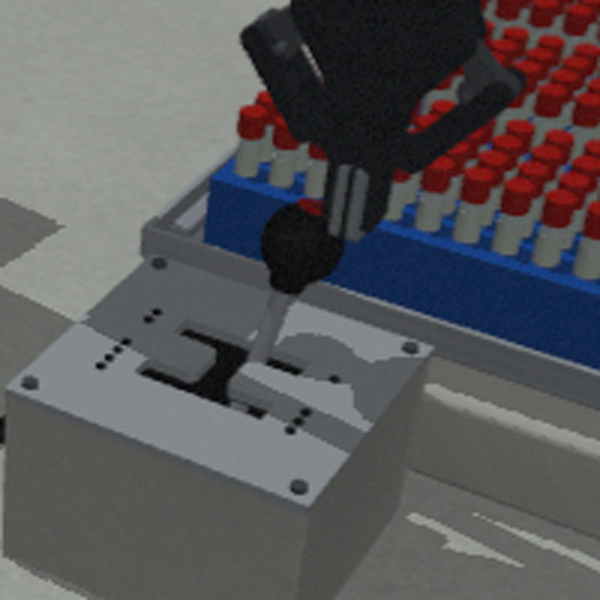

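The fingers are right behind the knob's far side, at scene crop (340,210). Next I pull back gently.

arm_command([
  {"translation":[0,-0.006,0.001],"twist":[0,0,0],"gripper":0},
  {"translation":[0,-0.012,0.001],"twist":[0,0,0],"gripper":0},
  {"translation":[0,-0.012,0.001],"twist":[0,0,0],"gripper":0},
])

```text
time: 4.62
ee_pos: [0.6114, 0.0495, 0.1608]
eef_rot: [3.139, -0.001, 1.712]
force: [1.9, 0.4, 2.5]
grip_width: -0.0003
```

```bash
python3 -c "
from h import *
go(.030,.036,.160)
cv2.imwrite('pics/w4.png',camera('wrist')[:,:,::-1])
shot('pics/s4.png')"
```

```text
cur local [0.0345 0.036  0.1608] t 4.625 F [1.94 0.4  2.48]
trans [ 0.     -0.009   0.0015] twist [ 0.0007 -0.0002 -0.0001]
sc red [424.4 132.6] 36 local [-0.0379  0.0975  0.187 ]
sc red [435.1 138. ] 14 local [-0.0167  0.0906  0.187 ]
sc red [439.6 156.7] 17 local [0.0127 0.0421 0.187 ]
```

View pics/w4.png

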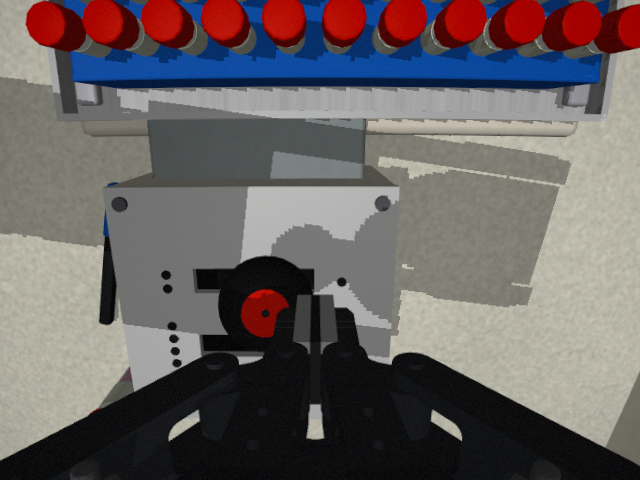

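View pics/s4.png

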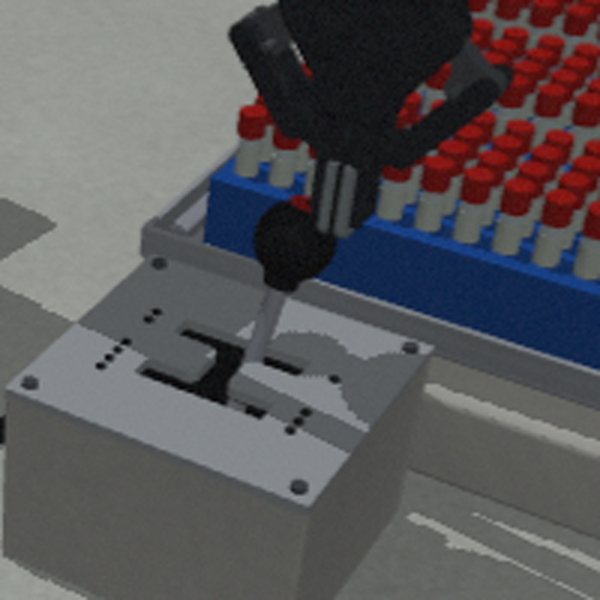

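The contact force points up as well as back (1.9 N and 2.5 N). With the pad tip seen at row 295 in the wrist view, this suggests the real tips sit higher than the TCP and touch the ball above its middle. I'll check by projecting the TCP into the scene view.

```bash
python3 -c "
from h import *
S=get_calibration('scene');s=sense();p=s['ee_pos']
for dz in(0,.01,.02,.025,.03):
  for dy in (0,-.011):
    q,_=cv2.projectPoints(p+RL.apply([0,dy,dz]),cv2.Rodrigues(S['R'])[0],S['t'],S['intrinsics'],S['distortion']);print(dz,dy,((q[0,0]-[340,90])*3).round(0))
"
```

```text
0 0 [328. 266.]
0 -0.011 [319. 276.]
0.01 0 [331. 248.]
0.01 -0.011 [322. 258.]
0.02 0 [334. 230.]
0.02 -0.011 [325. 240.]
0.025 0 [336. 221.]
0.025 -0.011 [326. 231.]
0.03 0 [337. 212.]
0.03 -0.011 [328. 222.]
```

The projection confirms it: the real finger tips are about 22 mm above the reported TCP. I'll back off, go lower and push at the ball's middle.

arm_command([
  {"translation":[0,0.025,0],"twist":[0,0,0],"gripper":0},
  {"translation":[0,0.045,0],"twist":[0,0,0],"gripper":0},
  {"translation":[0,0.045,0.025],"twist":[0,0,0],"gripper":0},
  {"translation":[0,0.045,0.046],"twist":[0,0,0],"gripper":0},
  {"translation":[0,0.045,0.046],"twist":[0.0007,0,0],"gripper":0},
])

```text
time: 5.35
ee_pos: [0.632, 0.0526, 0.1353]
eef_rot: [-3.137, -0.001, 1.712]
force: [0.7, -0.2, 0.3]
grip_width: -0.0
```

arm_command([
  {"translation":[0,-0.01,0],"twist":[0,0,0],"gripper":0},
  {"translation":[0,-0.02,0],"twist":[0,0,0],"gripper":0},
  {"translation":[0,-0.028,0],"twist":[0,0,0],"gripper":0},
  {"translation":[0,-0.028,0],"twist":[0,0,0],"gripper":0},
])

```text
time: 5.85
ee_pos: [0.6183, 0.0506, 0.1362]
eef_rot: [-3.139, -0.001, 1.712]
force: [0.4, 0.1, 0.6]
grip_width: -0.0001
```

```bash
python3 -c "
from h import *
go(.038,.036,.138)
cv2.imwrite('pics/w5.png',camera('wrist')[:,:,::-1])
shot('pics/s5.png')"
```

```text
cur local [0.0415 0.0362 0.1362] t 5.85 F [0.39 0.14 0.62]
trans [-0.0003 -0.007  -0.0036] twist [-0.0009 -0.0003 -0.0001]
sc red [423.2 133.7] 18 local [-0.0379  0.0932  0.187 ]
sc red [437.9 155.9] 29 local [0.0097 0.0429 0.187 ]
```

View pics/w5.png

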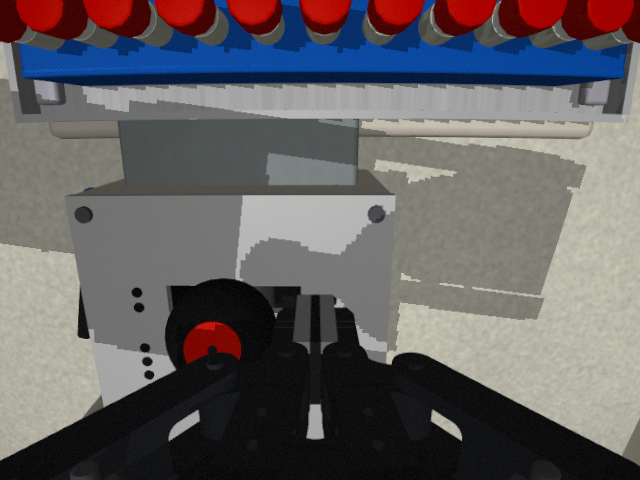

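View pics/s5.png

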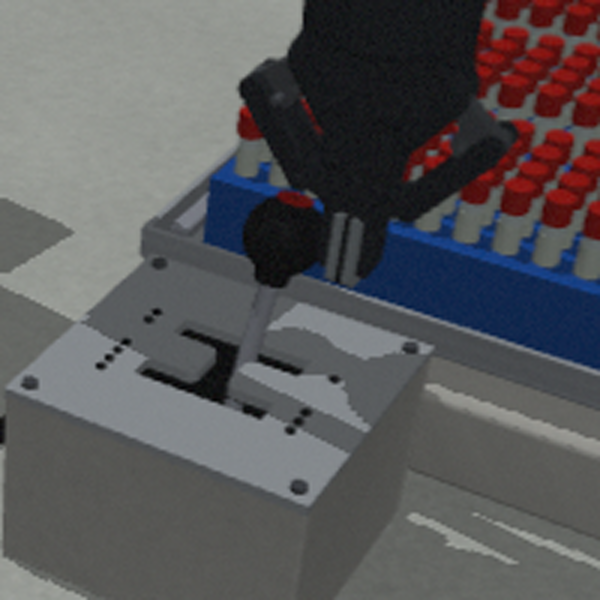

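arm_command([
  {"translation":[0,-0.006,-0.003],"twist":[0,0,0],"gripper":0},
  {"translation":[0,-0.012,-0.003],"twist":[0,0,0],"gripper":0},
  {"translation":[0,-0.015,-0.003],"twist":[0,0,0],"gripper":0},
  {"translation":[0,-0.015,-0.003],"twist":[0,0,0],"gripper":0},
])

```text
time: 6.45
ee_pos: [0.6109, 0.0495, 0.1376]
eef_rot: [-3.138, -0.001, 1.712]
force: [1.9, 0.2, 1.8]
grip_width: -0.0003
```

```bash
python3 -c "
from h import *
go(.033,.036,.138)
cv2.imwrite('pics/w6.png',camera('wrist')[:,:,::-1])
shot('pics/s6.png')"
```

```text
cur local [0.034  0.0361 0.1376] t 6.45 F [1.92 0.22 1.78]
trans [-0.0003 -0.002  -0.0008] twist [-0.001  -0.0003 -0.0001]
sc red [432.8 154.3] 24 local [0.0016 0.0431 0.187 ]
```

View pics/w6.png

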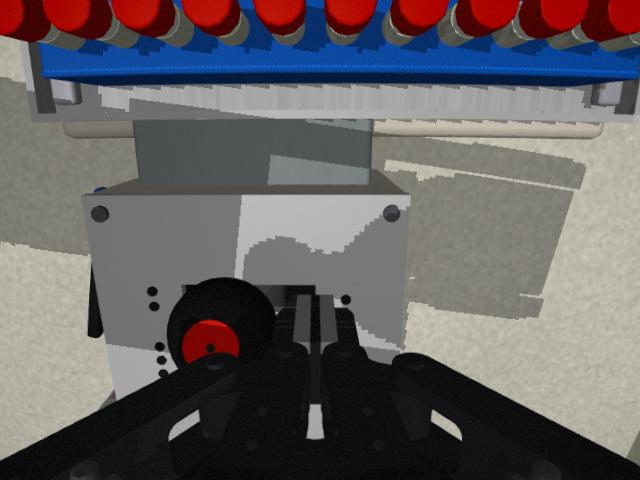

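View pics/s6.png

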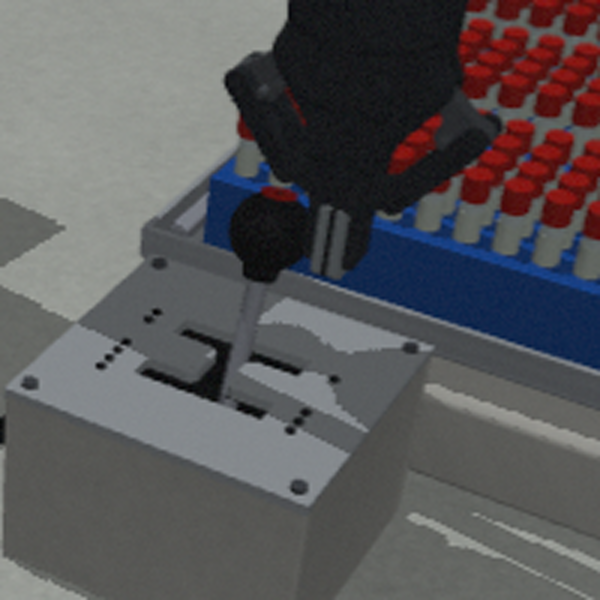

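arm_command([
  {"translation":[0,-0.004,0],"twist":[0,0,0],"gripper":0},
  {"translation":[0,-0.004,0],"twist":[0,0,0],"gripper":0},
])

```text
time: 6.8
ee_pos: [0.6089, 0.0493, 0.1376]
eef_rot: [-3.138, -0.001, 1.712]
force: [2.2, 0.7, 2.2]
grip_width: -0.0003
```

```bash
python3 -c "
from h import *
go(.055,.036,.138)
shot('pics/s7.png')"
```

```text
cur local [0.032  0.0361 0.1376] t 6.8 F [2.23 0.7  2.22]
trans [-0.0003  0.0461 -0.001 ] twist [-0.001  -0.0003 -0.0001]
sc red [431.1 153.5] 31 local [-0.0014  0.0437  0.187 ]
```

arm_command([
  {"translation":[0,0.02,0],"twist":[0,0,0],"gripper":0},
  {"translation":[0,0.044,0],"twist":[0,0,0],"gripper":0},
  {"translation":[0.01,0.046,0],"twist":[-0.001,0,0],"gripper":0},
  {"translation":[0.05,0.046,0],"twist":[-0.001,0,0],"gripper":0},
  {"translation":[0.082,0.046,0],"twist":[-0.001,0,0],"gripper":0},
])

```text
time: 7.48
ee_pos: [0.6253, 0.0948, 0.1373]
eef_rot: [-3.141, -0.001, 1.712]
force: [-0.1, 0.4, -0.0]
grip_width: 0.0
```

```bash
python3 -c "
from h import *
go(.0,.076,.138)"
```

```text
cur local [0.0546 0.0789 0.1373] t 7.475 F [-0.06  0.42 -0.01]
trans [-0.0059 -0.1093 -0.0013] twist [-0.0003 -0.0004  0.0001]
```

arm_command([
  {"translation":[0,-0.03,0],"twist":[0,0,0],"gripper":0},
  {"translation":[0,-0.06,0],"twist":[0,0,0],"gripper":0},
  {"translation":[0,-0.09,0],"twist":[0,0,0],"gripper":0},
  {"translation":[0,-0.109,0],"twist":[0,0,0],"gripper":0},
  {"translation":[0,-0.109,0],"twist":[0,0,0],"gripper":0},
])

```text
time: 8.1
ee_pos: [0.5709, 0.0877, 0.1376]
eef_rot: [-3.141, -0.001, 1.713]
force: [0.8, 0.2, 0.2]
grip_width: -0.0
```

```bash
python3 -c "
from h import *
go(.0,.062,.138)
cv2.imwrite('pics/w8.png',camera('wrist')[:,:,::-1])
shot('pics/s8.png')"
```

```text
cur local [-0.0002  0.0796  0.1376] t 8.1 F [0.81 0.18 0.2 ]
trans [-0.0351  0.0004 -0.0009] twist [-0.0002 -0.0004  0.0003]
sc red [423.6 134.2] 16 local [-0.0368  0.0921  0.187 ]
sc red [467.4 139.2] 9 local [0.0254 0.114  0.187 ]
sc red [461. 144.] 24 local [0.0232 0.0946 0.187 ]
sc red [431.5 153.5] 38 local [-0.001   0.0441  0.187 ]
```

View pics/w8.png

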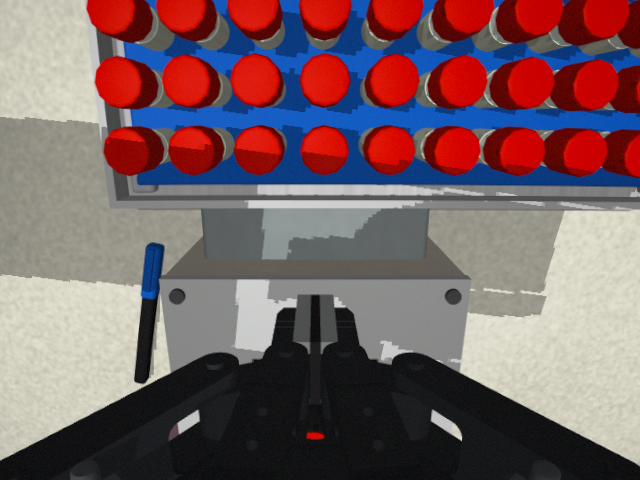

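View pics/s8.png

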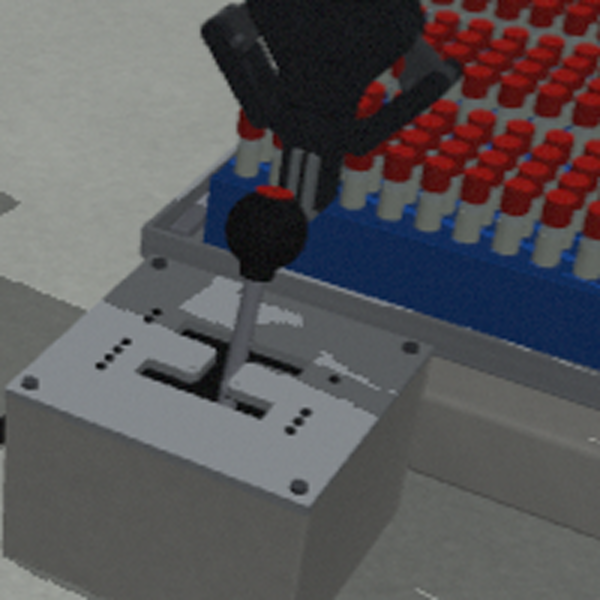

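The wrist view shows the red disc at (315,436), in line with the fingers, and the rod lies in the cross passage. Now I push to the right in steps.

arm_command([
  {"translation":[-0.016,0,0],"twist":[0,0,0],"gripper":0},
  {"translation":[-0.03,0,0],"twist":[0,0,0],"gripper":0},
  {"translation":[-0.04,0,0],"twist":[0,0,0],"gripper":0},
  {"translation":[-0.05,0,0],"twist":[0,0,0],"gripper":0},
  {"translation":[-0.05,0,0],"twist":[0,0,0],"gripper":0},
])

```text
time: 8.82
ee_pos: [0.5754, 0.0623, 0.1377]
eef_rot: [3.141, -0.001, 1.712]
force: [-0.5, 2.4, 0.4]
grip_width: -0.0001
```

```bash
python3 -c "
from h import *
go(.0,.030,.138)
shot('pics/s9.png')"
```

```text
cur local [0.0006 0.0537 0.1377] t 8.825 F [-0.47  2.38  0.44]
trans [-0.0475 -0.0013 -0.0007] twist [ 0.0001 -0.0004 -0.    ]
sc red [456.1 131.7] 28 local [0.0015 0.1274 0.187 ]
sc red [461.  145.4] 7 local [0.025  0.0905 0.187 ]
sc red [427. 156.] 44 local [-0.0032  0.034   0.187 ]
```

View pics/s9.png

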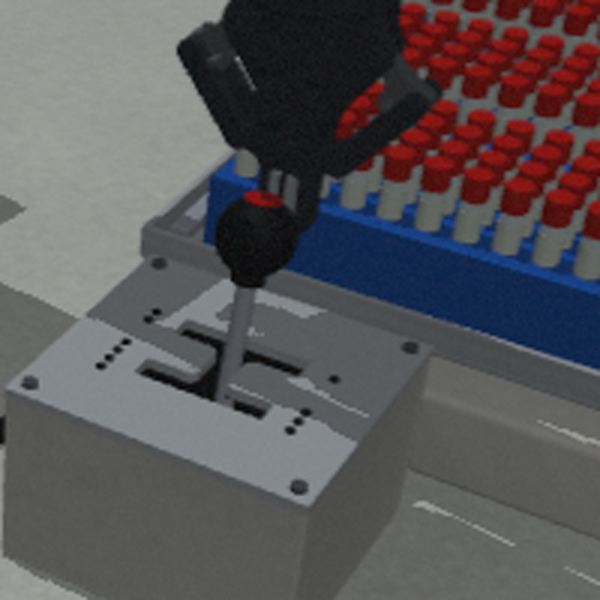

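The knob is moving right at 2.4 N with no jam. Continuing.

arm_command([
  {"translation":[-0.018,0,0],"twist":[0,0,0],"gripper":0},
  {"translation":[-0.036,0,0],"twist":[0,0,0],"gripper":0},
  {"translation":[-0.054,-0.001,0],"twist":[0,0,0],"gripper":0},
  {"translation":[-0.07,-0.001,0],"twist":[0,0,0],"gripper":0},
  {"translation":[-0.07,-0.001,0],"twist":[0,0,0],"gripper":0},
])

```text
time: 9.5
ee_pos: [0.5798, 0.0267, 0.1374]
eef_rot: [-3.141, -0.001, 1.711]
force: [-0.2, -0.2, 0.1]
grip_width: 0.0002
```

arm_command([
  {"translation":[-0.014,0,0],"twist":[0,0,0],"gripper":0},
  {"translation":[-0.026,0,0],"twist":[0,0,0],"gripper":0},
  {"translation":[-0.026,0,0],"twist":[0,0,0],"gripper":0},
])

```text
time: 9.88
ee_pos: [0.5816, 0.0133, 0.1372]
eef_rot: [-3.141, -0.001, 1.71]
force: [0.4, 1.0, 0.4]
grip_width: -0.0001
```

```bash
python3 -c "
from h import *
go(.0,-.01,.138)
shot('pics/s10.png')"
```

```text
cur local [-1.000e-04  4.300e-03  1.372e-01] t 9.875 F [0.42 0.97 0.37]
trans [-0.0287  0.0003 -0.0016] twist [-0.0001 -0.0002 -0.0005]
sc red [447.9 136.9] 55 local [-0.0021  0.1046  0.187 ]
sc red [409.5 173.3] 83 local [-0.0026 -0.0228  0.187 ]
```

View pics/s10.png

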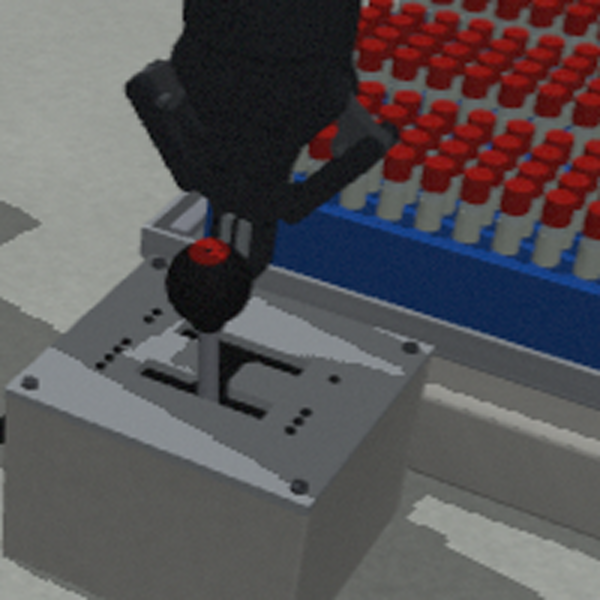

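arm_command([
  {"translation":[-0.01,0,0],"twist":[0,0,0],"gripper":0},
  {"translation":[-0.02,0,0],"twist":[0,0,0],"gripper":0},
  {"translation":[-0.024,0,0],"twist":[0,0,0],"gripper":0},
  {"translation":[-0.024,0,0],"twist":[0,0,0],"gripper":0},
])

```text
time: 10.42
ee_pos: [0.583, 0.002, 0.1369]
eef_rot: [-3.141, -0.001, 1.71]
force: [-1.3, 4.9, -1.7]
grip_width: -0.0005
```

```bash
python3 -c "
from h import *
go(.0,-.01,.138)
shot('pics/s11.png')"
```

```text
cur local [-0.0003 -0.0071  0.1369] t 10.425 F [-1.3   4.93 -1.74]
trans [-0.0059  0.0007 -0.0022] twist [-0.0003 -0.0005 -0.0005]
sc red [465.  131.6] 42 local [0.0128 0.1352 0.187 ]
sc red [446.7 135.9] 9 local [-0.005   0.1066  0.187 ]
sc red [405.3 178.4] 91 local [-0.0012 -0.0378  0.187 ]
```

View pics/s11.png

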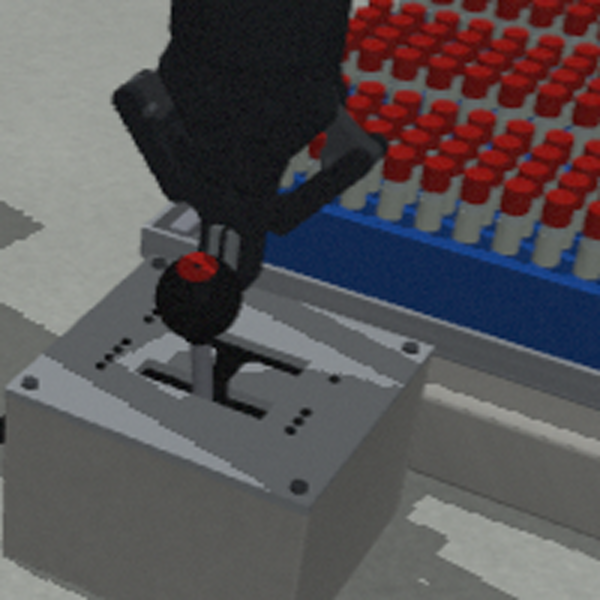

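Force rose to 4.9 N, with the knob at about y = -36 mm, so the stick is at the right leg's side. I'll back off and go round to the near side.

arm_command([
  {"translation":[0.03,0,0],"twist":[0,0,0],"gripper":0},
  {"translation":[0.06,0,0],"twist":[0,0,0],"gripper":0},
  {"translation":[0.06,-0.04,0],"twist":[0,0,0],"gripper":0},
  {"translation":[0.06,-0.09,0],"twist":[0,0,0],"gripper":0},
  {"translation":[0.06,-0.13,0],"twist":[0,0,0],"gripper":0},
])

```text
time: 11.1
ee_pos: [0.5136, 0.0234, 0.1372]
eef_rot: [-3.141, -0.001, 1.711]
force: [-0.9, -0.1, 1.0]
grip_width: -0.0001
```

```bash
python3 -c "
from h import *
go(-.062,-.036,.136)"
```

```text
cur local [-0.066   0.0239  0.1372] t 11.1 F [-0.93 -0.13  1.02]
trans [-0.1197  0.008   0.0024] twist [-0.0002 -0.0002 -0.0002]
```

arm_command([
  {"translation":[-0.04,0.004,0],"twist":[0,0,0],"gripper":0},
  {"translation":[-0.08,0.004,0],"twist":[0,0,0],"gripper":0},
  {"translation":[-0.12,0.004,0.002],"twist":[0,0,0],"gripper":0},
  {"translation":[-0.12,0.008,0.002],"twist":[0,0,0],"gripper":0},
  {"translation":[-0.12,0.008,0.002],"twist":[0,0,0],"gripper":0},
])

```text
time: 11.72
ee_pos: [0.5262, -0.0358, 0.136]
eef_rot: [-3.141, -0.001, 1.71]
force: [0.7, 0.1, -0.1]
grip_width: 0.0004
```

```bash
python3 -c "
from h import *
go(-.035,-.036,.136)
cv2.imwrite('pics/w12.png',camera('wrist')[:,:,::-1])
shot('pics/s12.png')"
```

```text
cur local [-0.0618 -0.0365  0.136 ] t 11.725 F [ 0.71  0.07 -0.08]
trans [ 0.0011  0.0536 -0.0001] twist [-0.0003 -0.0004 -0.0005]
sc red [449.7 135.5] 438 local [-0.0017  0.1103  0.187 ]
sc red [405.3 178.3] 93 local [-0.0013 -0.0376  0.187 ]
```

View pics/w12.png

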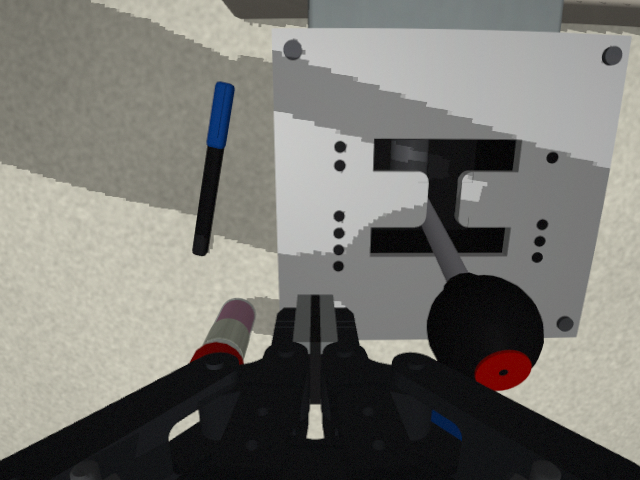

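View pics/s12.png

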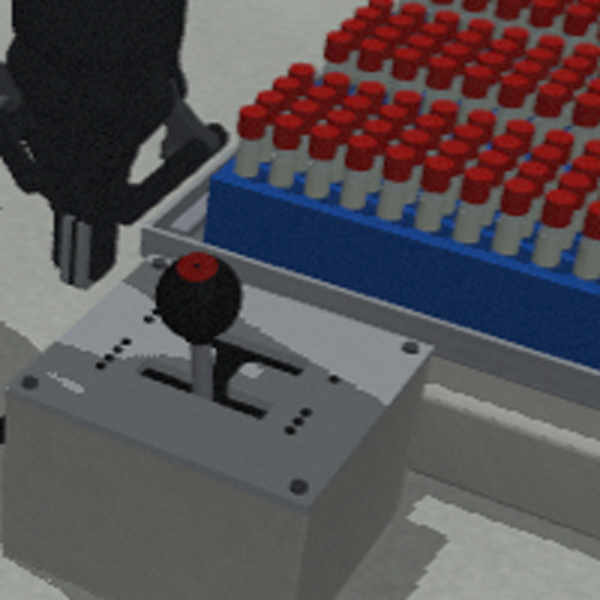

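Rod in the right leg at neutral, fingers on the near side, in line with the knob. Pushing forward.

arm_command([
  {"translation":[0.001,0.02,0],"twist":[0,0,0],"gripper":0},
  {"translation":[0.001,0.04,0],"twist":[0,0,0],"gripper":0},
  {"translation":[0.001,0.056,0],"twist":[0,0,0],"gripper":0},
  {"translation":[0.001,0.072,0],"twist":[0,0,0],"gripper":0},
  {"translation":[0.001,0.084,0],"twist":[0,0,0],"gripper":0},
])

```text
time: 12.45
ee_pos: [0.5679, -0.0288, 0.1359]
eef_rot: [-3.14, -0.001, 1.712]
force: [-2.3, -0.2, 0.7]
grip_width: 0.0
```

```bash
python3 -c "
from h import *
go(.01,-.036,.136)
shot('pics/s13.png')"
```

```text
cur local [-0.0195 -0.0354  0.1359] t 12.45 F [-2.35 -0.2   0.75]
trans [-0.0012  0.0591 -0.0002] twist [-0.0004 -0.0004 -0.0001]
sc red [453.8 135.7] 368 local [0.0037 0.1133 0.187 ]
sc red [416.1 182.5] 99 local [ 0.0156 -0.0391  0.187 ]
```

View pics/s13.png

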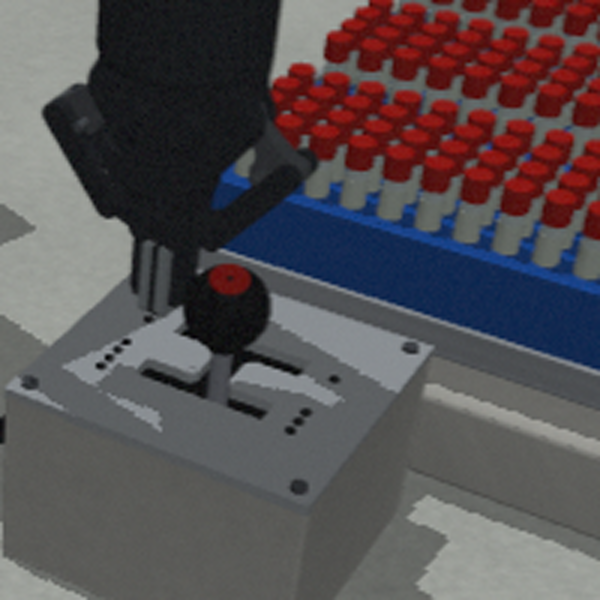

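arm_command([
  {"translation":[0,0.014,0],"twist":[0,0,0],"gripper":0},
  {"translation":[0,0.028,0],"twist":[0,0,0],"gripper":0},
  {"translation":[0,0.042,0],"twist":[0,0,0],"gripper":0},
  {"translation":[0,0.052,0],"twist":[0,0,0],"gripper":0},
  {"translation":[0,0.052,0],"twist":[0,0,0],"gripper":0},
])

```text
time: 13.12
ee_pos: [0.5948, -0.025, 0.136]
eef_rot: [-3.142, -0.001, 1.712]
force: [0.8, 0.4, 0.3]
grip_width: 0.0001
```

```bash
python3 -c "
from h import *
go(.012,-.036,.136)
shot('pics/s14.png')"
```

```text
cur local [ 0.0076 -0.0354  0.136 ] t 13.125 F [0.85 0.44 0.32]
trans [-0.0012  0.0089 -0.0001] twist [-0.     -0.0004 -0.0001]
sc red [461.5 135.9] 195 local [0.0139 0.1189 0.187 ]
sc red [436.9 193.4] 106 local [ 0.0499 -0.0478  0.187 ]
```

View pics/s14.png

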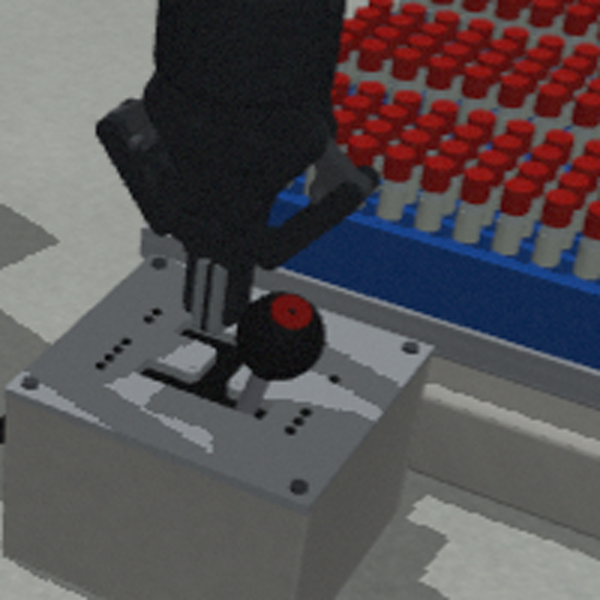

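arm_command([
  {"translation":[0,0.005,0],"twist":[0,0,0],"gripper":0},
  {"translation":[0,0.008,0],"twist":[0,0,0],"gripper":0},
  {"translation":[0,0.008,0],"twist":[0,0,0],"gripper":0},
])

```text
time: 13.55
ee_pos: [0.5987, -0.0244, 0.1361]
eef_rot: [3.141, -0.001, 1.712]
force: [-1.5, -1.0, -0.5]
grip_width: -0.0
```

```bash
python3 -c "
from h import *
go(.012,-.036,.136)
shot('pics/s15.png')"
```

```text
cur local [ 0.0115 -0.0354  0.1361] t 13.55 F [-1.51 -1.02 -0.52]
trans [-0.0012  0.0009  0.0003] twist [ 0.0001 -0.0003 -0.    ]
sc red [462.7 136.1] 167 local [0.0156 0.1195 0.187 ]
sc red [439.5 195.1] 109 local [ 0.0543 -0.0494  0.187 ]
```

arm_command([
  {"translation":[0,0.004,0],"twist":[0,0,0],"gripper":0},
  {"translation":[0,0.004,0],"twist":[0,0,0],"gripper":0},
])

```text
time: 13.85
ee_pos: [0.6003, -0.0242, 0.1359]
eef_rot: [-3.141, -0.001, 1.712]
force: [-3.5, -0.2, -0.2]
grip_width: 0.0001
```

arm_command([
  {"translation":[0,0.003,0],"twist":[0,0,0],"gripper":0},
  {"translation":[0,0.003,0],"twist":[0,0,0],"gripper":0},
])

```text
time: 14.1
ee_pos: [0.6012, -0.0241, 0.1357]
eef_rot: [-3.139, -0.001, 1.712]
force: [-5.6, -1.2, -0.1]
grip_width: 0.0001
```

```bash
python3 -c "
from h import *
go(.012,-.036,.136)
shot('pics/s16.png')"
```

```text
cur local [ 0.014  -0.0354  0.1357] t 14.1 F [-5.56 -1.23 -0.12]
trans [-0.0012 -0.0041 -0.0006] twist [-0.0007 -0.0004 -0.0001]
sc red [463.4 136. ] 145 local [0.0164 0.1203 0.187 ]
sc red [440.9 196. ] 108 local [ 0.0568 -0.0505  0.187 ]
```

View pics/s16.png

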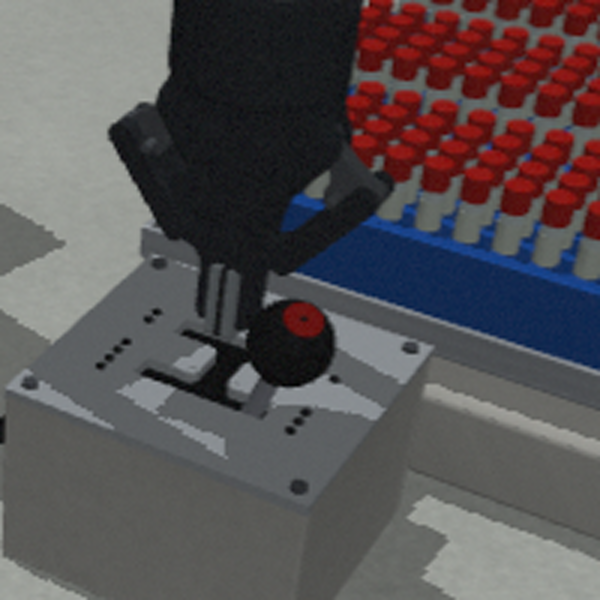

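arm_command([
  {"translation":[0,0.004,0],"twist":[0,0,0],"gripper":0},
  {"translation":[0,0.004,0],"twist":[0,0,0],"gripper":0},
])

```text
time: 14.4
ee_pos: [0.6021, -0.024, 0.1354]
eef_rot: [-3.137, -0.001, 1.711]
force: [-7.5, -1.3, 1.8]
grip_width: 0.0003
```

```bash
python3 -c "
from h import *
go(-.05,-.036,.136)
shot('pics/s17.png')"
```

```text
cur local [ 0.015  -0.0354  0.1354] t 14.4 F [-7.54 -1.28  1.76]
trans [-0.0012 -0.13   -0.0006] twist [-0.0015 -0.0004 -0.0001]
sc red [463.8 136. ] 137 local [0.0168 0.1206 0.187 ]
sc red [441.6 196.6] 107 local [ 0.0581 -0.0513  0.187 ]
```

Force climbs (3.5, 5.6, 7.5 N) over the last millimetres, so the stick appears to be on its end stop. I'll back off and check with the top view.

arm_command([
  {"translation":[0,-0.01,0],"twist":[0,0,0],"gripper":0},
  {"translation":[0,-0.04,0],"twist":[0,0,0],"gripper":0},
  {"translation":[0,-0.09,0],"twist":[0,0,0],"gripper":0},
  {"translation":[0,-0.15,0],"twist":[0,0,0],"gripper":0},
  {"translation":[0,-0.16,0],"twist":[0,0,0],"gripper":0},
])

```text
time: 15.08
ee_pos: [0.5224, -0.0353, 0.1362]
eef_rot: [-3.138, -0.001, 1.711]
force: [-0.4, 0.6, -0.1]
grip_width: 0.0001
```

```bash
python3 -c "
from h import *
go(-.05,-.036,.136)
shot('pics/s18.png')
im=knob()
cv2.imwrite('pics/t18.png',cv2.resize(im[105:275,130:330,::-1],None,fx=4,fy=3.5 and 4)[:600])
cv2.imwrite('pics/t18.png',cv2.resize(im[135:275,150:310,::-1],None,fx=4.2,fy=4.2,interpolation=cv2.INTER_CUBIC))"
```

```text
cur local [-0.0655 -0.0354  0.1362] t 15.075 F [-0.42  0.59 -0.15]
trans [-0.0011  0.0311  0.0002] twist [-0.001  -0.0003 -0.0002]
sc red [449.5 135.4] 439 local [-0.0021  0.1103  0.187 ]
sc red [440.1 195.6] 109 local [ 0.0555 -0.0503  0.187 ]
red [306.5 265.8] 99 local [-0.1305 -0.1095  0.188 ]
```

View pics/t18.png

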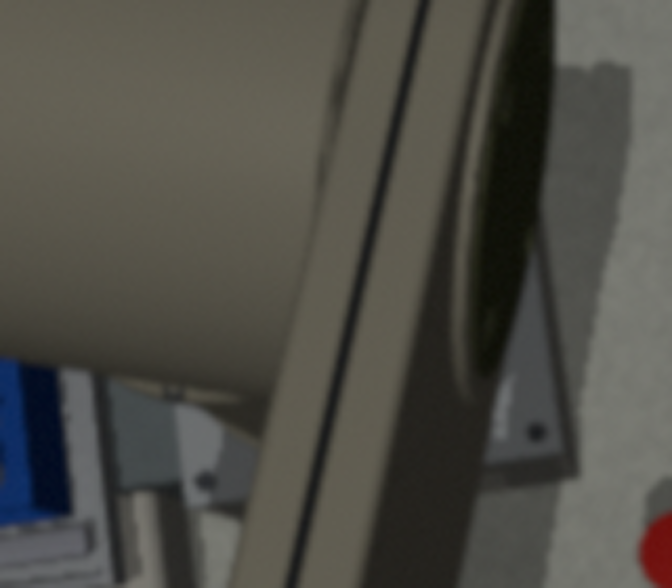

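View pics/s18.png

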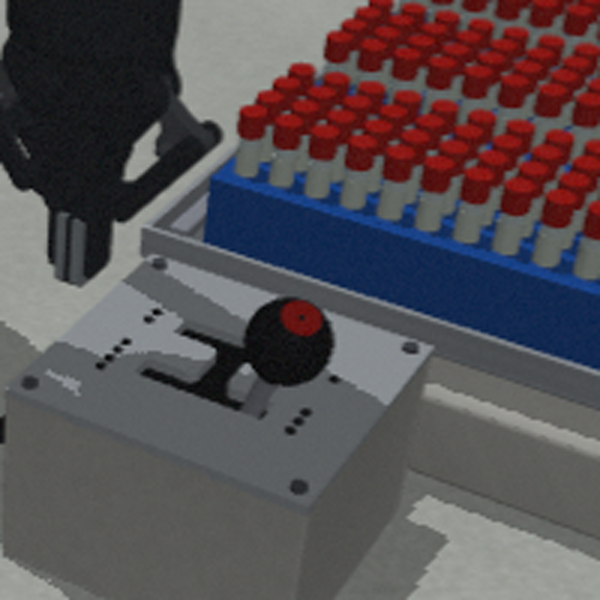

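```bash
python3 -c "
from h import *
S=get_calibration('scene')
def pj(G0,f,s,r=164):
    l=np.array([r*np.cos(s)*np.sin(f),-r*np.sin(s),30+r*np.cos(s)*np.cos(f)])/1000
    q,_=cv2.projectPoints(np.array(G0)+RL.apply(l),cv2.Rodrigues(S['R'])[0],S['t'],S['intrinsics'],S['distortion']);return q[0,0].round(1)
g=[.5828,.0102,0]
for f in(0,.13):print('L',f,pj(g,f,-.25))
for f in(0,.1,.26,.29,.31,.32,.33,.35):print('R',f,pj(g,f,.25),pj(g,f,.25,145))
im=camera('scene');cr=im[180:240,415:460];g=cr.max(2)
m=(cr.max(2)<60).astype(np.uint8);n,l,st,ce=cv2.connectedComponentsWithStats(m)
i=1+np.argmax(st[1:,4]);print('black',st[i],st[i,:2]+[415,180])
"
```

```text
L 0 [432.  153.4]
L 0.13 [445.1 158.1]
R 0 [406.1 178.1] [406.5 188. ]
R 0.1 [416.7 182.2] [415.6 191.6]
R 0.26 [433.4 190.7] [430.1 199.1]
R 0.29 [436.5 192.6] [432.8 200.7]
R 0.31 [438.6 193.9] [434.5 201.8]
R 0.32 [439.6 194.6] [435.4 202.4]
R 0.33 [440.6 195.3] [436.3 203. ]
R 0.35 [442.6 196.6] [438.  204.2]
black [  0   9  36  38 653] [415 189]
```

The disc measures (440.1,195.6) px. A fully home stick (0.32 rad) should show (439.6,194.6), so the stick is home. I'll lift clear and look once more.

arm_command([
  {"translation":[0,-0.02,-0.06],"twist":[0,0,0],"gripper":0},
  {"translation":[0,-0.04,-0.14],"twist":[0,0,0],"gripper":0},
  {"translation":[0.05,-0.08,-0.2],"twist":[0,0,0],"gripper":0},
  {"translation":[0.1,-0.12,-0.26],"twist":[0,0,0],"gripper":0},
  {"translation":[0.1,-0.12,-0.26],"twist":[0,0,0],"gripper":0},
])

```text
time: 15.85
ee_pos: [0.4595, 0.0069, 0.2704]
eef_rot: [3.137, 0.0, 1.713]
force: [0.8, -1.0, -0.2]
grip_width: 0.0004
```

arm_command([
  {"translation":[0,0,0],"twist":[0,0,0],"gripper":0},
  {"translation":[0,0,0],"twist":[0,0,0],"gripper":0},
  {"translation":[0,0,0],"twist":[0,0,0],"gripper":0},
])

```text
time: 16.23
ee_pos: [0.4595, 0.0066, 0.2694]
eef_rot: [3.139, -0.0, 1.713]
force: [0.2, 0.4, 0.1]
grip_width: 0.0001
```

```bash
python3 -c "
from h import *
print(sense()['joint_vel'].round(3))
im=camera('scene');sk(im);cv2.imwrite('pics/s19.png',im[:,:,::-1])
im=knob();cv2.imwrite('pics/t19.png',im[:,:,::-1])"
```

```text
[-0.    -0.007  0.    -0.     0.002  0.002]
sc red [424.2 131.6] 11 local [-0.0397  0.1003  0.187 ]
sc red [454.2 134.3] 239 local [0.0025 0.1178 0.187 ]
sc red [440.1 195.5] 118 local [ 0.0554 -0.05    0.187 ]
red [246.1 155.9] 62 local [ 0.0482 -0.0425  0.188 ]
red [306.5 265.9] 97 local [-0.1306 -0.1095  0.188 ]
```

View pics/s19.png

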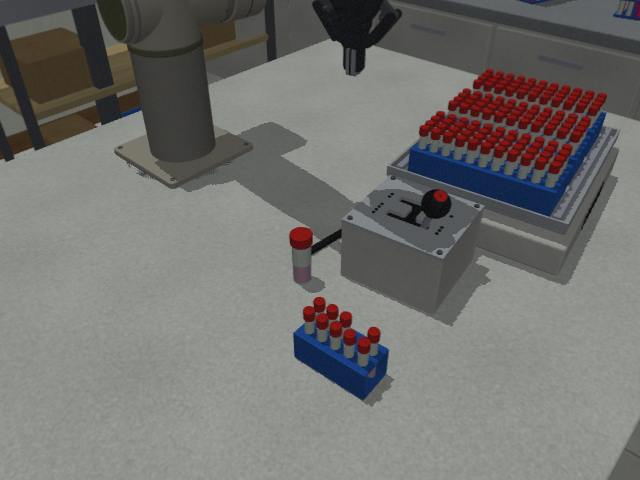

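View pics/t19.png

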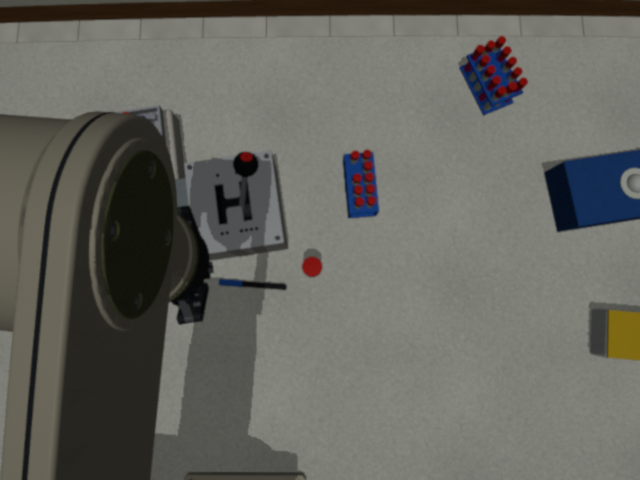

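The knob is in the far-right slot: disc at (440,195) in the scene view and (246,156) in the top view. The vial, marker and rack have not moved and the arm is clear.

```bash
python3 -c "
from station import *
print(sign_off())"
```

```text
the job is handed in; nothing more can be done
None
```

The gearstick is in the third slot (far right), fully home as far as I can measure, and the job is handed in at about 16 s of robot time. I pushed the knob with shut fingers only: back to neutral, across to the right-hand leg, then forward. I stopped once the force had climbed to about 7.5 N against the end stop and let go.

**Final checks:**
- **Scene camera:** the knob's red disc shows at (440.1, 195.5) px. A fully home stick at 0.32 rad should show (439.6, 194.6), so this reads about 0.32–0.33 rad.
- **Top camera:** it agrees to about 2 mm.
- **Surroundings:** the arm is at rest well clear, and the rack, vial and marker look unmoved.

**Disagreements along the way:**
- **Finger tips:** the real tips sit about 22 mm above the reported tool point. My first pull therefore touched the knob above its middle, at about 3 N and moving it about 5 mm the right way. I backed off, went lower and continued.
- **Spring-back:** the stick sprang back about 2.5 mm from the end stop when I let go. The final checks were made after that.

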